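Put the mixed-up ink bottles back in their own stands

TASK

The four drawing inks have been put back in the wrong coloured stands (one of them may be right by luck). Rearrange them, using the empty black rubber coaster as a free spot on the way, so that each bottle ends upright and fully seated in the stand of the same colour as the dot on its cap: red in red, blue in blue, green in green, yellow in yellow. Never tip a bottle over, and leave the standing glue stick where it is.

Things in the scene. Friction and masses are not known exactly. Their poses are not given: they have to be found in the camera images.
- ink_red: Ink bottle of the red ink (dark red glass, red dot on top of its black screw cap, which does not turn), loose, about 0.13 kg. Plain upright cylinder 47 mm in diameter up to 40 mm above its underside, then a shoulder, then the cap, 32 mm in diameter, from 50 to 67 mm. Origin: centre of the underside; z up along the bottle. Its yaw does not matter.
- ink_blue: Ink bottle of the blue ink (dark blue glass, blue dot on top of its black screw cap, which does not turn), loose, about 0.13 kg. Plain upright cylinder 47 mm in diameter up to 40 mm above its underside, then a shoulder, then the cap, 32 mm in diameter, from 50 to 67 mm. Origin: centre of the underside; z up along the bottle. Its yaw does not matter.
- ink_green: Ink bottle of the green ink (green glass, green dot on top of its black screw cap, which does not turn), loose, about 0.13 kg. Plain upright cylinder 47 mm in diameter up to 40 mm above its underside, then a shoulder, then the cap, 32 mm in diameter, from 50 to 67 mm. Origin: centre of the underside; z up along the bottle. Its yaw does not matter.
- ink_yellow: Ink bottle of the yellow ink (amber glass, yellow dot on top of its black screw cap, which does not turn), loose, about 0.13 kg. Plain upright cylinder 47 mm in diameter up to 40 mm above its underside, then a shoulder, then the cap, 32 mm in diameter, from 50 to 67 mm. Origin: centre of the underside; z up along the bottle. Its yaw does not matter.
- stand_red: Round red dish, fixed, the stand of the red ink. Foot flange 84 mm across, 4 mm high; the wall flares to 76 mm across at the rim, 14 mm above the table. The hollow narrows from 68 mm across at the rim to about 54 mm at its floor, 5 mm above the table, so its slope guides a bottle's base to the middle. The stands differ only in colour. Origin: centre of the underside, on the table; z up.
- stand_blue: Round blue dish, fixed, the stand of the blue ink. Foot flange 84 mm across, 4 mm high; the wall flares to 76 mm across at the rim, 14 mm above the table. The hollow narrows from 68 mm across at the rim to about 54 mm at its floor, 5 mm above the table, so its slope guides a bottle's base to the middle. The stands differ only in colour. Origin: centre of the underside, on the table; z up.
- stand_green: Round green dish, fixed, the stand of the green ink. Foot flange 84 mm across, 4 mm high; the wall flares to 76 mm across at the rim, 14 mm above the table. The hollow narrows from 68 mm across at the rim to about 54 mm at its floor, 5 mm above the table, so its slope guides a bottle's base to the middle. The stands differ only in colour. Origin: centre of the underside, on the table; z up.
- stand_yellow: Round yellow dish, fixed, the stand of the yellow ink. Foot flange 84 mm across, 4 mm high; the wall flares to 76 mm across at the rim, 14 mm above the table. The hollow narrows from 68 mm across at the rim to about 54 mm at its floor, 5 mm above the table, so its slope guides a bottle's base to the middle. The stands differ only in colour. Origin: centre of the underside, on the table; z up.
- rubber_coaster: Flat round black rubber coaster, 90 mm in diameter, 4 mm thick, fixed to the table, empty at the start: a free spot to set a bottle down for a while (nearby in the room: a desk lamp's white shade hangs over the back left of the table, x 0.58 to 0.77, y 0.27 to 0.51, from 0.36 m up; keep arm and wrist out of it). Origin: centre of the underside, on the table; z up.
- glue_stick: Glue stick standing on end, loose, a bystander: blue-grey tube, 26 mm in diameter, 92 mm tall. Origin: centre of the underside; z up.

How it is judged:
By the outcome, as a careful person would: the job done as asked, in the order asked, and still so for the second after the job is handed in, with the robot touching nothing.
It also fails if it takes over 128 s, if anything falls off the work surface, if the arm or the gripper's body presses on something with over 40 N, if the wrist force passes 120 N, or if a joint passes its speed limit or range.

ROBOT

A 7-joint arm with a two-finger parallel gripper is mounted at the origin on a cart in front of the work surface, level with it; the furniture and walls round the work are solid. World frame = base frame: x ahead of the robot, y to its left, z up, the work surface at z = 0. Lengths are in m, angles in rad, forces in N, time in s.
With the tool pointing down it reaches from about 0.4 to 0.875 m from the base axis. Payload 6.5 kg.
Tool frame: the origin (TCP) lies at the very end of the fingers, on their centre line; the grasp point (between the pads) lies behind it (bot.grip_point_offset is the z of the grasp point in the tool frame, in m); z points along the fingers, y is the line along which they close (so a half turn about z gives the same grasp; the last joint's range is limited). The gripper opens to 88 mm and grips with 3 to 60 N. Pads are 18 mm wide; open, the fingers measure 123 mm over their backs; the gripper's body (75 mm by 187 mm) begins 45 mm behind the grasp point.
Start: joints at [1.036, 0.536, -0.004, 1.538, 0.003, 1.067, -0.071], TCP at [0.294, -0.58, 0.239] pointing down, gripper open.
Joint ranges: [-2.7, 2.7], [-0.37, 2.16], [-1.27, 1.26], [0.24, 2.4], [-1.31, 4.45], [0.19, 1.91], [-2.76, 2.76]. Speed limits (rad/s): [2.39, 2.39, 3.14, 3.14, 3.14, 3.14, 3.14].

INTERFACE

Orientations are given as a unit quaternion [w, x, y, z].
In Python, from rig import bot gives the robot as it stands. The module is installed in compiled form; this text tells all that it offers.
- The arm moves only by the tool send_rows, never from a script. Its argument "series" is a list of rows, each a list of 7 numbers: the shift along the tool's x, y, z in m, then the turn, a rotation vector about the tool's x, y, z in degrees, then the closure, from -1 (fully open) to 1 (shut). A call has 1 to 20 rows; each row shifts and turns the commanded pose from where the row before left it, along the tool's axes as they then stand; what a row does not reach is not made up. A row lasts 1/12 s, in which the tool goes at most 41.7 mm and 7.16 degrees, less where a joint would pass 70% of its speed; a pose out of reach is approached as far as the arm can. A call is refused whole if a number of a shift passes 0.0417 or a number of a turn 7.16, either way. A call with a gripper value outside its range is refused whole. The fingers move at their own pace and stop on an object; "grip_force" is the grip in N (left out, the last holds). Time passes only in rows, so rows that do not move let the fingers close. It gives the time, the measured TCP pose, the force, the opening and the grip force at its end, in the units of the state.
- bot.get_state(): the state, without advancing time (a new reading comes with each control period).
- bot.camera(name): name is "scene" or "side" or "wrist"; returns a dict with "pixels" (384x512x3 uint8, blue, green, red), "range_z" (384x512 float32, m along the optical axis (not along the pixel's ray), 0 where there is no reading), "mtx" (3x3 intrinsics, pixels), "R" (3x3) and "t" (3): a world point X has camera coordinates R X + t; the wrist camera has in their place "tool_from_camera" (4x4, takes a point from camera to tool coordinates, whose origin is the TCP and whose axes are the flange's). Camera axes: x right, y down, z forward; pixel columns grow to the right and rows downward; lengths in m; the calibration is good to about 2 mm. A picture is of the moment at which its call begins: read the wrist's pose just before it.
- bot.job_done(): hands the job in; it is judged then, once.
The state is a dict: "time": time; "joints": joint angles; "qvel": joint speeds; "effort": joint torques, N m; "position": TCP position; "tool_rot": TCP orientation; "ft_force": force on the tool from outside, world axes, zero at the start; "moment": the same for the moment, N m; "opening": opening from 0.0 (shut) to 1.0 (fully open); "gripper_force": force on a finger pad.
Only numpy, scipy, OpenCV 4.12 (cv2) and the standard library are available. Lean on these libraries where they do the work, as an engineer would, in place of code of your own. Each camera call takes 0.05 s, during which the arm holds its last target. There are 200 camera calls.

## Working session

There is one attempt and no reset: what is moved stays moved. The work goes in short steps, Python scripts to look and compute and a tool call to move; the robot and the scene stay as the last step left them, time stands still between calls to the robot, and variables do not carry over. Pictures are saved under pics/ and viewed, at most 14 in all, crops included, and the job is handed in when it is done.

Besides the shell and the picture viewer there is one more tool, called as name(argument=value, ...), one argument or row to a line, values as JSON. send_rows: Moves the arm, as the interface text tells. Its arguments: {"type":"object","properties":{"series":{"type":"array"},"grip_force":{"type":"number"}},"required":["series"]}

```bash
mkdir -p pics; python3 - <<'E'
from rig import bot
import cv2,numpy as np
s=bot.get_state();print({k:np.round(v,3) for k,v in s.items()},bot.grip_point_offset)
for n in("scene","side"):
    c=bot.camera(n);cv2.imwrite(f"pics/{n}0.png",c["pixels"]);np.savez(f"{n}0.npz",**c)
    print(n,np.round(c["R"],3).tolist(),np.round(c["t"],3))
E
```

```text
{'time': np.float64(0.0), 'joints': array([ 1.036,  0.537, -0.004,  1.539,  0.003,  1.067, -0.071]), 'qvel': array([-0.   ,  0.001,  0.001, -0.   ,  0.001,  0.   ,  0.001]), 'effort': array([ 0.0000e+00, -5.7097e+01,  9.9000e-01, -2.5160e+01, -5.6000e-02,
        1.8000e-02,  0.0000e+00]), 'position': array([ 0.293, -0.579,  0.238]), 'tool_rot': array([-0.001,  0.973,  0.232, -0.   ]), 'ft_force': array([ 0.187, -0.293,  0.223]), 'moment': array([ 0.   , -0.022, -0.037]), 'gripper_force': np.float64(0.0), 'opening': np.float64(0.999)} -0.0187
scene [[-0.844, -0.537, -0.02], [-0.228, 0.392, -0.891], [0.486, -0.747, -0.453]] [0.412 0.18  0.876]
side [[-0.807, -0.59, 0.017], [-0.378, 0.493, -0.784], [0.454, -0.639, -0.621]] [0.407 0.251 0.625]
```

View pics/scene0.png

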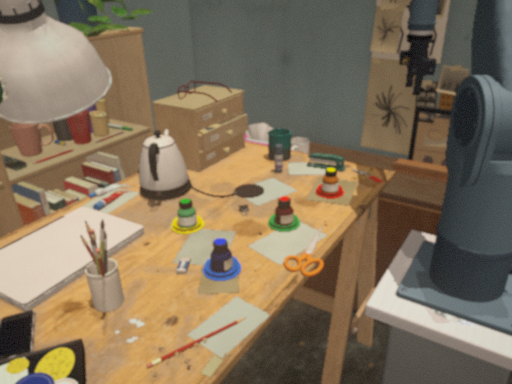

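View pics/side0.png

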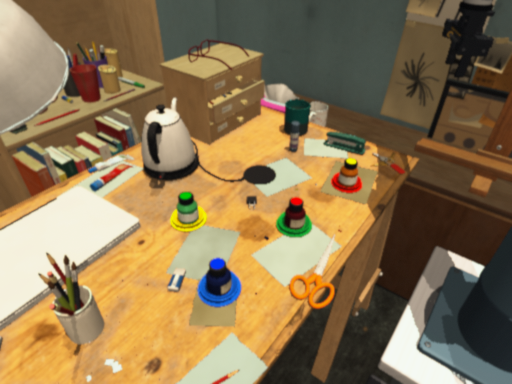

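The side view shows green ink in the yellow stand (187,208), blue in blue (217,280), red in green (294,215), and yellow in red (348,175). The coaster looks to be at (258,174) and the glue stick at (294,137). Next I'll measure the positions.

```bash
cat > loc.py <<'E'
import numpy as np,cv2
from scipy.optimize import least_squares
def world(c):
    K,R,t=c["mtx"],c["R"],c["t"];z=c["range_z"]
    v,u=np.mgrid[:z.shape[0],:z.shape[1]]
    P=np.stack([(u-K[0,2])/K[0,0]*z,(v-K[1,2])/K[1,1]*z,z],-1)
    W=(P-t)@R; W[z==0]=np.nan; return W
def ray(c,u,v,h):
    d=c["R"].T@np.linalg.inv(c["mtx"])@[u,v,1];o=-c["R"].T@c["t"];return o+d*(h-o[2])/d[2]
hue={"red":0,"yellow":30,"green":60,"blue":120}
def cmask(c,name):
    h,s,v=cv2.split(cv2.cvtColor(c["pixels"],cv2.COLOR_BGR2HSV))
    dh=np.abs((h.astype(int)-hue[name]+90)%180-90);return (dh<9)&(s>150)&(v>90)
E
python3 - <<'E'
from loc import *
for n in("side","scene"):
    c=dict(np.load(f"{n}0.npz"));W=world(c)
    zone=(W[...,0]>.3)&(W[...,0]<.95)&(abs(W[...,1])<.65)
    print(n,"cam",-c["R"].T@c["t"])
    for k in hue:
        m=cmask(c,k)&zone
        for lab,lo,hi,hh in(("dot",.055,.085,.072),("stand",-.01,.022,0)):
            q=m&(W[...,2]>lo)&(W[...,2]<hi)
            nn,L,st,ce=cv2.connectedComponentsWithStats(q.astype(np.uint8))
            for i in range(1,nn):
                if st[i,4]<8: continue
                p=W[L==i]; b=st[i]
                if lab=="stand":
                    (x,y),r=cv2.minEnclosingCircle(p[:,:2].astype(np.float32))
                    print(k,lab,b[4],ce[i].round(),"circle",round(x,4),round(y,4),round(r,4),"z",np.median(p[:,2]).round(4))
                else: print(k,lab,b[4],ce[i].round(),"ray",ray(c,*ce[i],hh).round(4),"med",np.median(p,0).round(4))
    g=c["pixels"].max(-1)<50
    q=g&zone&(W[...,2]<.02)&(W[...,2]>-.01)
    nn,L,st,ce=cv2.connectedComponentsWithStats(q.astype(np.uint8))
    for i in range(1,nn):
        if st[i,4]>60:
            p=W[L==i];print("dark",st[i,4],ce[i].round(),p.mean(0).round(4),np.ptp(p,axis=0).round(3))
    for u,v in ([(294,137),(258,174)] if n=="side" else [(278,158),(249,191)]):
        print("px",u,v,W[v,u].round(3))
E
```

```text
side cam [0.13943808 0.51574228 0.57847234]
red dot 80 [296. 201.] ray [ 0.4326 -0.0192  0.072 ] med [ 0.4332 -0.021   0.0704]
red stand 76 [397. 169.] circle 0.3243 -0.3953 0.0261 z -0.0003
red stand 135 [114. 174.] circle 0.9084 0.1081 0.0472 z 0.0153
red stand 296 [346. 185.] circle 0.41 -0.2459 0.0487 z 0.0034
red stand 45 [221. 380.] circle 0.3363 0.3436 0.0119 z 0.0055
yellow dot 55 [351. 161.] ray [ 0.4061 -0.2376  0.072 ] med [ 0.4071 -0.2413  0.0702]
yellow dot 9 [ 71. 306.] ray [0.58   0.4189 0.072 ] med [0.5722 0.4207 0.0812]
yellow stand 11 [352. 158.] circle 0.4486 -0.3644 0.0123 z -0.0032
yellow stand 470 [188. 221.] circle 0.6452 0.1088 0.0487 z 0.0037
yellow stand 9 [278. 217.] circle 0.4772 -0.0223 0.0185 z -0.0024
green dot 69 [185. 195.] ray [0.6383 0.1129 0.072 ] med [0.6398 0.1123 0.0709]
green stand 330 [293. 227.] circle 0.4333 -0.0197 0.0408 z 0.0039
blue dot 132 [217. 264.] ray [0.4525 0.2155 0.072 ] med [0.4529 0.2149 0.0712]
dark 187 [183. 171.] [ 0.7766 -0.0049  0.0114] [0.041 0.127 0.017]
dark 390 [259. 175.] [ 0.6138 -0.1282  0.0018] [0.081 0.08  0.007]

[... 314 characters left out ...]
01 z 0.0051
red stand 59 [112. 197.] circle 0.9082 0.1243 0.0289 z 0.016
red stand 44 [219. 330.] circle 0.3405 0.3624 0.0304 z 0.0053
red stand 71 [187. 346.] circle 0.3659 0.4195 0.0225 z 0.0051
red stand 43 [168. 355.] circle 0.3811 0.4552 0.0114 z 0.0054
yellow dot 41 [331. 170.] ray [ 0.4039 -0.2381  0.072 ] med [ 0.4036 -0.2378  0.0722]
yellow stand 295 [187. 226.] circle 0.6415 0.1061 0.0502 z 0.0045
green dot 32 [185. 201.] ray [0.6349 0.1147 0.072 ] med [0.6344 0.1145 0.0719]
blue dot 38 [220. 241.] ray [0.4509 0.2156 0.072 ] med [0.4503 0.2165 0.0724]
dark 1058 [ 15. 336.] [0.6424 0.566  0.0072] [0.107 0.085 0.006]
px 278 158 [ 0.603 -0.284  0.052]
px 249 191 [ 0.608 -0.124  0.004]
```

```bash
python3 - <<'E'
from loc import *
c=dict(np.load("side0.npz"));W=world(c)
q=(W[...,2]>.05)&(W[...,2]<.4)&(W[...,0]>.25)&(W[...,0]<.95)&(abs(W[...,1])<.5)
nn,L,st,ce=cv2.connectedComponentsWithStats(q.astype(np.uint8))
for i in range(1,nn):
    if st[i,4]>25: p=W[L==i];print(ce[i].round(),p.min(0).round(3),p.max(0).round(3))
E
```

```text
[466.  45.] [ 0.25  -0.5    0.299] [ 0.292 -0.478  0.343]
[202. 102.] [ 0.763 -0.43   0.05 ] [0.95  0.088 0.252]
[ 25. 111.] [0.577 0.308 0.371] [0.595 0.4   0.4  ]
[296. 114.] [ 0.598 -0.444  0.05 ] [ 0.71  -0.28   0.093]
[350. 165.] [ 0.39  -0.258  0.05 ] [ 0.423 -0.222  0.072]
[185. 200.] [0.622 0.097 0.05 ] [0.654 0.131 0.073]
[296. 204.] [ 0.418 -0.037  0.052] [ 0.449 -0.005  0.073]
[ 69. 296.] [0.513 0.387 0.05 ] [0.605 0.456 0.184]
[217. 267.] [0.437 0.2   0.053] [0.469 0.231 0.073]
```

send_rows(
  series=[
    [0,0,0,0,0,6.7,-1],
    [0,0,0,0,0,6.7,-1],
    [0,0,0,0,0,6.7,-1],
    [0,0,0,0,0,6.7,-1],
    [0.009,-0.035,0,0,0,0,-1],
    [0.009,-0.035,0,0,0,0,-1],
    [0.009,-0.035,0,0,0,0,-1],
    [0.009,-0.035,0,0,0,0,-1],
    [0.009,-0.035,0,0,0,0,-1],
    [0.009,-0.035,0,0,0,0,-1],
    [0.009,-0.035,0,0,0,0,-1],
    [0.009,-0.035,0,0,0,0,-1],
    [0.009,-0.035,0,0,0,0,-1],
    [0.009,-0.035,0,0,0,0,-1],
    [0.009,-0.035,0,0,0,0,-1],
    [0.009,-0.035,0,0,0,0,-1],
    [0.009,-0.035,0,0,0,0,-1],
    [0.009,-0.035,0,0,0,0,-1],
    [0.009,-0.035,0,0,0,0,-1],
    [0.0,0,0,0,0,0,-1],
  ],
)

```text
time: 1.77
position: [0.4294, -0.0479, 0.2389]
tool_rot: [-0.001, 1.0, 0.005, 0.001]
ft_force: [0.5, 0.4, 0.3]
opening: 1.001
gripper_force: 0.0
```

```bash
cat > wr.py <<'E'
from rig import bot
from loc import *
from scipy.spatial.transform import Rotation as Ro
def wrist(name,col):
    s=bot.get_state();c=bot.camera("wrist");cv2.imwrite(f"pics/{name}.png",c["pixels"])
    T=c["tool_from_camera"];w,x,y,z=s["tool_rot"];Rt=Ro.from_quat([x,y,z,w]).as_matrix()
    Rc=Rt@T[:3,:3];o=s["position"]+Rt@T[:3,3]
    c["R"]=Rc.T;c["t"]=-Rc.T@o;W=world(c)
    print("pos",s["position"].round(4),"open",s["opening"].round(3))
    for k in col:
        q=cmask(c,k)&(W[...,2]>.055)&(W[...,2]<.09)
        n,L,st,ce=cv2.connectedComponentsWithStats(q.astype(np.uint8))
        for i in range(1,n):
            if st[i,4]>20:print(k,st[i,4],ce[i].round(),ray(c,*ce[i],.072).round(4),np.median(W[L==i],0).round(4))
    return c,W
E
python3 - <<'E'
from wr import *
wrist("w1",hue)
E
```

```text
Traceback (most recent call last):
  File "wr.py", line 9, in wrist
    print("pos",s["position"].round(4),"open",s["opening"].round(3))
                                              ^^^^^^^^^^^^^^^^^^
AttributeError: 'float' object has no attribute 'round'
```

View pics/w1.png

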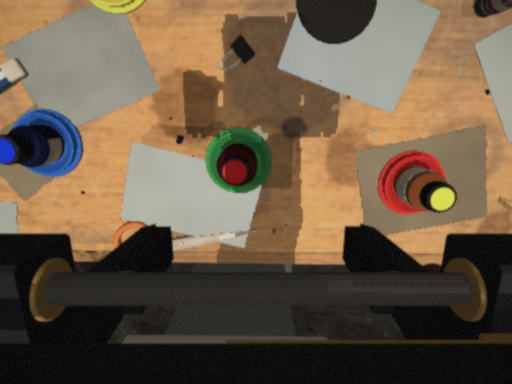

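The wrist view shows the red ink in the green stand (235,170), yellow in red (440,196), blue in blue (8,150), the coaster at the top (337,5) and the glue stick at (492,5).

```bash
sed -i 's/s\["opening"\].round(3)/round(s["opening"],3)/' wr.py; python3 - <<'E'
from wr import *
c,W=wrist("w2",hue)
for k in("green","red","blue"):
    q=cmask(c,k)&(W[...,2]<.022);n,L,st,ce=cv2.connectedComponentsWithStats(q.astype(np.uint8))
    i=1+st[1:,4].argmax();p=W[L==i];(x,y),r=cv2.minEnclosingCircle(p[:,:2].astype(np.float32));print(k,"stand",x,y,r)
E
```

```text
pos [ 0.4286 -0.0512  0.2387] open 0.998
red 450 [230. 171.] [ 0.4338 -0.024   0.072 ] [ 0.4338 -0.024   0.0726]
yellow 458 [439. 197.] [ 0.4075 -0.2443  0.072 ] [ 0.4076 -0.244   0.0727]
blue 217 [  4. 151.] [0.4523 0.2058 0.072 ] [0.4523 0.2056 0.0725]
green stand 0.4424320459365845 0.0051529002375900745 0.002522493479773402
red stand 0.4084186255931854 -0.24357755482196808 0.0418587401509285Traceback (most recent call last):
  File "<stdin>", line 5, in <module>
ValueError: attempt to get argmax of an empty sequence
```

send_rows(
  series=[
    [0.001,-0.016,0.02,0,0,0,-1],
    [0.001,-0.014,0.02,0,0,0,-1],
    [0,0,0.02,0,0,0,-1],
    [0,0,0.01,0,0,0,-1],
    [0,0,0,0,0,0,-1],
    [0,0,0,0,0,0,-1],
    [0,0,0,0,0,0,-1],
    [0,0,0,0,0,0,-1],
  ],
)

```text
time: 2.53
position: [0.4307, -0.0254, 0.1695]
tool_rot: [0.0, 1.0, -0.0, 0.001]
ft_force: [0.3, -0.3, -0.4]
opening: 1.0
gripper_force: 0.0
```

```bash
python3 - <<'E'
from wr import *
wrist("w3",hue);wrist("w4",hue)
E
```

```text
pos [ 0.4307 -0.0254  0.1695] open 1.0
red 702 [255. 190.] [ 0.4338 -0.0248  0.072 ] [ 0.4339 -0.0247  0.0727]
yellow 210 [507. 221.] [ 0.4063 -0.2369  0.072 ] [ 0.4062 -0.2363  0.0726]
pos [ 0.4307 -0.0252  0.1695] open 0.999
red 706 [255. 190.] [ 0.4338 -0.0249  0.072 ] [ 0.4339 -0.0249  0.0726]
yellow 207 [507. 222.] [ 0.4062 -0.2367  0.072 ] [ 0.406  -0.2363  0.0725]
```

send_rows(
  series=[
    [0.002,-0.002,0.02,0,0,0,-1],
    [0,0,0.02,0,0,0,-1],
    [0,0,0.02,0,0,0,-1],
    [0,0,0.02,0,0,0,-1],
    [0,0,0.02,0,0,0,-1],
    [0,0,0.02,0,0,0,-1],
    [0,0,0.015,0,0,0,-1],
    [0,0,0.01,0,0,0,-1],
    [0,0,0.004,0,0,0,-1],
    [0,0,0,0,0,0,-1],
    [0,0,0,0,0,0,-1],
    [0,0,0,0,0,0,-1],
  ],
  grip_force=12,
)

```text
time: 3.63
position: [0.4328, -0.0228, 0.0205]
tool_rot: [0.0, 1.0, 0.001, 0.001]
ft_force: [-0.5, 0.3, -0.2]
opening: 0.998
gripper_force: 0.0
```

send_rows(
  series=[
    [0,0,0,0,0,0,-0.7],
    [0,0,0,0,0,0,-0.5],
    [0,0,0,0,0,0,-0.3],
    [0,0,0,0,0,0,-0.2],
    [0,0,0,0,0,0,-0.1],
    [0,0,0,0,0,0,0],
    [0,0,0,0,0,0,0.5],
    [0,0,0,0,0,0,1],
    [0,0,0,0,0,0,1],
    [0,0,0,0,0,0,1],
    [0,0,0,0,0,0,1],
    [0,0,0,0,0,0,1],
  ],
  grip_force=12,
)

```text
time: 4.63
position: [0.4321, -0.0228, 0.0197]
tool_rot: [0.0, 1.0, 0.001, -0.0]
ft_force: [-0.4, 0.1, 1.9]
opening: 0.532
gripper_force: 12.0
```

send_rows(
  series=[
    [0,0,-0.01,0,0,0,1],
    [0,0,-0.015,0,0,0,1],
    [0,0,-0.02,0,0,0,1],
    [0,0,-0.02,0,0,0,1],
    [0,0,-0.02,0,0,0,1],
    [0,0,-0.015,0,0,0,1],
    [0.01,0.006,0,0,0,0,1],
    [0.02,0.012,0,0,0,0,1],
    [0.02,0.012,0,0,0,0,1],
    [0.02,0.012,0,0,0,0,1],
    [0.02,0.012,0,0,0,0,1],
    [0.02,0.012,0,0,0,0,1],
    [0.02,0.012,0,0,0,0,1],
    [0.02,0.012,0,0,0,0,1],
    [0.02,0.012,0,0,0,0,1],
    [0.012,0.006,0,0,0,0,1],
    [0,0,0,0,0,0,1],
    [0,0,0,0,0,0,1],
    [0,0,0,0,0,0,1],
    [0,0,0,0,0,0,1],
  ],
  grip_force=15,
)

```text
time: 6.3
position: [0.6131, -0.1299, 0.1193]
tool_rot: [-0.0, 1.0, 0.001, -0.001]
ft_force: [-0.8, -0.9, -0.9]
opening: 0.527
gripper_force: 15.0
```

```bash
python3 - <<'E'
from wr import *
c,W=wrist("w5",hue)
cv2.imwrite("pics/s5.png",bot.camera("side")["pixels"])
E
```

```text
pos [ 0.6131 -0.1299  0.1193] open 0.527
```

View pics/w5.png

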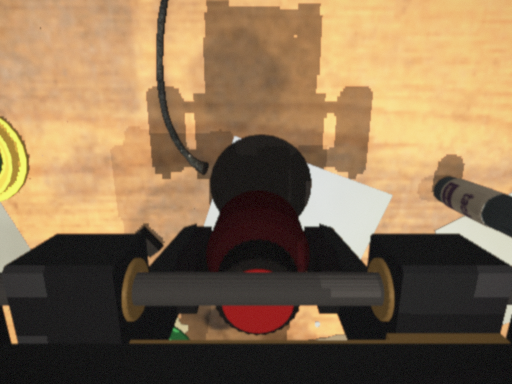

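View pics/s5.png

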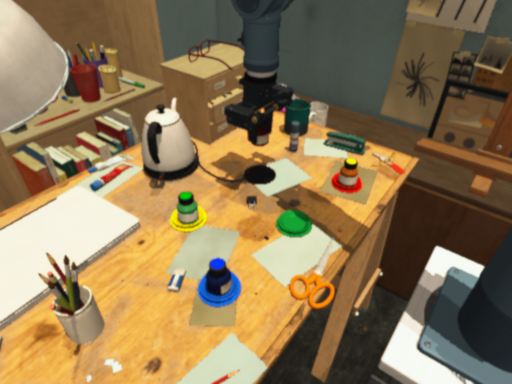

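The wrist view shows the red ink held, with the coaster beneath it at (260,185), radius about 50 px. The side view shows the green stand empty at (294,223).

```bash
python3 - <<'E'
from wr import *
c,W=wrist("w6",[])
for p in((260,135),(210,183),(311,183)):print(ray(c,*p,.004).round(4))
c=bot.camera("side");W=world(c)
q=cmask(c,"green")&(W[...,2]<.025)&(abs(W[...,0]-.43)<.06)&(abs(W[...,1]+.02)<.06)
v,u=np.nonzero(q);f=[ray(c,a,b,.002)[:2] for a,b in((u.min(),v[u.argmin()]),(u.max(),v[u.argmax()]),(u[v.argmax()],v.max()))]
print(np.round(f,4)); p=W[q];print(cv2.minEnclosingCircle(p[:,:2].astype(np.float32)))
E
```

```text
pos [ 0.6135 -0.13    0.1196] open 0.532
[ 0.6593 -0.1333  0.004 ]
[ 0.6178 -0.0897  0.004 ]
[ 0.6179 -0.1781  0.004 ]
[[ 0.4721 -0.0081]
 [ 0.407  -0.049 ]
 [ 0.423   0.016 ]]
((0.4397183656692505, -0.026382677257061005), 0.0471276193857193)
```

send_rows(
  series=[
    [0.001,0.003,0.01,0,0,0,1],
    [0,0,0.02,0,0,0,1],
    [0,0,0.02,0,0,0,1],
    [0,0,0.02,0,0,0,1],
    [0,0,0.015,0,0,0,1],
    [0,0,0.008,0,0,0,1],
    [0,0,0.004,0,0,0,1],
    [0,0,0.002,0,0,0,1],
    [0,0,0.001,0,0,0,1],
    [0,0,0,0,0,0,1],
    [0,0,0,0,0,0,1],
    [0,0,0,0,0,0,1],
  ],
)

```text
time: 7.5
position: [0.6158, -0.1337, 0.0205]
tool_rot: [0.0, 1.0, 0.001, 0.001]
ft_force: [0.4, -0.6, -1.0]
opening: 0.526
gripper_force: 15.0
```

send_rows(
  series=[
    [0,0,0.001,0,0,0,1],
    [0,0,0.001,0,0,0,1],
    [0,0,0,0,0,0,1],
    [0,0,0,0,0,0,1],
  ],
)

```text
time: 7.83
position: [0.6157, -0.1336, 0.0188]
tool_rot: [0.0, 1.0, 0.001, 0.0]
ft_force: [-2.6, 0.2, 6.4]
opening: 0.531
gripper_force: 15.0
```

Contact made. I'll release slowly, lift, and go towards the green ink at (0.638, 0.108).

send_rows(
  series=[
    [0,0,-0.0005,0,0,0,-0.1],
    [0,0,0,0,0,0,-0.3],
    [0,0,0,0,0,0,-0.6],
    [0,0,0,0,0,0,-1],
    [0,0,0,0,0,0,-1],
    [0,0,0,0,0,0,-1],
    [0,0,-0.02,0,0,0,-1],
    [0,0,-0.04,0,0,0,-1],
    [0,0,-0.04,0,0,0,-1],
    [0,0,-0.04,0,0,0,-1],
    [0,-0.02,0,0,0,0,-1],
    [0.003,-0.04,0,0,0,0,-1],
    [0.003,-0.04,0,0,0,0,-1],
    [0.003,-0.04,0,0,0,0,-1],
    [0.003,-0.04,0,0,0,0,-1],
    [0.003,-0.04,0,0,0,0,-1],
    [0.003,-0.02,0,0,0,0,-1],
    [0,0,0,0,0,0,-1],
    [0,0,0,0,0,0,-1],
    [0,0,0,0,0,0,-1],
  ],
)

```text
time: 9.5
position: [0.6329, 0.1049, 0.158]
tool_rot: [0.001, 1.0, -0.0, -0.0]
ft_force: [-0.0, -0.5, 0.8]
opening: 1.002
gripper_force: 0.0
```

```bash
python3 - <<'E'
from wr import *
wrist("w7",hue)
c=bot.camera("side");cv2.imwrite("pics/s7.png",c["pixels"][100:320,130:420])
W=world(c);q=cmask(c,"red")&(W[...,2]>.055)&(W[...,2]<.085)&(W[...,0]>.5);v,u=np.nonzero(q);print(ray(c,u.mean(),v.mean(),.071),np.median(W[q],0))
E
```

```text
pos [0.6329 0.1049 0.158 ] open 1.002
green 105 [261. 189.] [0.6399 0.1008 0.072 ] [0.6405 0.1008 0.0726]
green 152 [245. 194.] [0.6356 0.1136 0.072 ] [0.6356 0.1133 0.0727]
[ 1.08946373 -0.04062743  0.071     ] [ 1.25754357 -0.05830002  0.06827366]
```

View pics/w7.png

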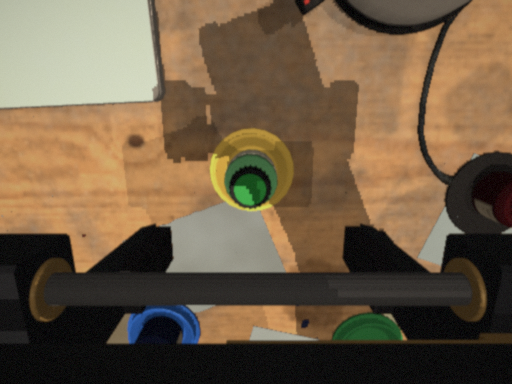

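View pics/s7.png

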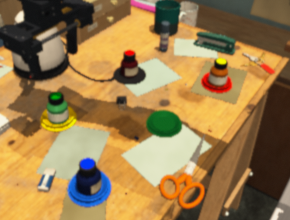

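The wrist view shows the green dot's centre at (250,188), and the red ink upright on the coaster. I'll descend on the green ink at (0.638, 0.110).

send_rows(
  series=[
    [0.005,-0.005,0.02,0,0,0,-1],
    [0,0,0.03,0,0,0,-1],
    [0,0,0.03,0,0,0,-1],
    [0,0,0.03,0,0,0,-1],
    [0,0,0.02,0,0,0,-1],
    [0,0,0.008,0,0,0,-1],
    [0,0,0,0,0,0,-1],
    [0,0,0,0,0,0,-0.7],
    [0,0,0,0,0,0,-0.5],
    [0,0,0,0,0,0,-0.3],
    [0,0,0,0,0,0,-0.2],
    [0,0,0,0,0,0,-0.1],
    [0,0,0,0,0,0,0],
    [0,0,0,0,0,0,0.5],
    [0,0,0,0,0,0,1],
    [0,0,0,0,0,0,1],
    [0,0,0,0,0,0,1],
    [0,0,0,0,0,0,1],
  ],
  grip_force=15,
)

```text
time: 11.1
position: [0.6382, 0.1115, 0.0206]
tool_rot: [-0.0, 1.0, 0.001, 0.0]
ft_force: [-1.3, 0.1, 4.9]
opening: 0.528
gripper_force: 15.0
```

send_rows(
  series=[
    [0,0,-0.01,0,0,0,1],
    [0,0,-0.015,0,0,0,1],
    [0,0,-0.02,0,0,0,1],
    [0,0,-0.02,0,0,0,1],
    [0,0,-0.02,0,0,0,1],
    [0,0,-0.015,0,0,0,1],
    [-0.0103,0.0067,0,0,0,0,1],
    [-0.0206,0.0134,0,0,0,0,1],
    [-0.0206,0.0134,0,0,0,0,1],
    [-0.0206,0.0134,0,0,0,0,1],
    [-0.0206,0.0134,0,0,0,0,1],
    [-0.0206,0.0134,0,0,0,0,1],
    [-0.0206,0.0134,0,0,0,0,1],
    [-0.0206,0.0134,0,0,0,0,1],
    [-0.0206,0.0134,0,0,0,0,1],
    [-0.0206,0.0134,0,0,0,0,1],
    [-0.0103,0.0067,0,0,0,0,1],
    [0,0,0,0,0,0,1],
    [0,0,0,0,0,0,1],
    [0,0,0,0,0,0,1],
  ],
)

```text
time: 12.77
position: [0.4339, -0.0219, 0.1208]
tool_rot: [-0.0, 1.0, 0.001, 0.001]
ft_force: [-0.2, -0.4, -1.3]
opening: 0.527
gripper_force: 15.0
```

send_rows(
  series=[
    [-0.001,0.001,0.01,0,0,0,1],
    [0,0,0.02,0,0,0,1],
    [0,0,0.02,0,0,0,1],
    [0,0,0.02,0,0,0,1],
    [0,0,0.015,0,0,0,1],
    [0,0,0.008,0,0,0,1],
    [0,0,0.004,0,0,0,1],
    [0,0,0.002,0,0,0,1],
    [0,0,0.001,0,0,0,1],
    [0,0,0,0,0,0,1],
    [0,0,0,0,0,0,1],
  ],
)

```text
time: 13.68
position: [0.4317, -0.0237, 0.0208]
tool_rot: [-0.0, 1.0, 0.001, 0.001]
ft_force: [0.3, -0.8, -1.5]
opening: 0.528
gripper_force: 15.0
```

send_rows(
  series=[
    [0,0,0.0008,0,0,0,1],
    [0,0,0,0,0,0,1],
    [0,0,0,0,0,0,0],
    [0,0,0,0,0,0,-0.2],
    [0,0,0,0,0,0,-0.5],
    [0,0,0,0,0,0,-1],
    [0,0,0,0,0,0,-1],
    [0,0,0,0,0,0,-1],
    [0,0,-0.02,0,0,0,-1],
    [0,0,-0.04,0,0,0,-1],
    [0,0,-0.04,0,0,0,-1],
    [0,0,-0.04,0,0,0,-1],
    [-0.003,0.02,0,0,0,0,-1],
    [-0.005,0.04,0,0,0,0,-1],
    [-0.005,0.04,0,0,0,0,-1],
    [-0.005,0.04,0,0,0,0,-1],
    [-0.005,0.04,0,0,0,0,-1],
    [-0.003,0.037,0,0,0,0,-1],
    [0,0,0,0,0,0,-1],
    [0,0,0,0,0,0,-1],
  ],
)

```text
time: 15.35
position: [0.4045, -0.2427, 0.1592]
tool_rot: [0.0, 1.0, -0.002, -0.0]
ft_force: [-0.5, 0.4, 0.1]
opening: 1.002
gripper_force: 0.0
```

```bash
python3 - <<'E'
from wr import *
wrist("w8",hue);wrist("w9",hue)
c=bot.camera("side");cv2.imwrite("pics/s9.png",c["pixels"][100:320,130:420])
W=world(c)
q=cmask(c,"yellow")&(W[...,2]<.025)&(abs(W[...,0]-.64)<.07)&(abs(W[...,1]-.11)<.07)
print(cv2.minEnclosingCircle(W[q][:,:2].astype(np.float32)))
q=cmask(c,"green")&(W[...,2]>.05)&(W[...,2]<.09);print(np.median(W[q],0))
E
```

```text
pos [ 0.4045 -0.2427  0.1592] open 1.002
yellow 62 [261. 196.] [ 0.4055 -0.2465  0.072 ] [ 0.4052 -0.2464  0.0724]
pos [ 0.405  -0.2408  0.1592] open 0.999
yellow 64 [262. 195.] [ 0.4064 -0.2458  0.072 ] [ 0.4066 -0.2456  0.0727]
((0.6515228748321533, 0.11709373444318771), 0.05937677621841431)
[ 0.43448277 -0.02242266  0.07012777]
```

View pics/s9.png

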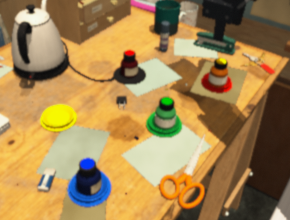

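The green ink stands upright in the green stand (164,120 in the crop), the yellow stand is empty, and red is on the coaster. Next I'll pick up the yellow ink.

send_rows(
  series=[
    [0.002,0.001,0.02,0,0,0,-1],
    [0,0,0.03,0,0,0,-1],
    [0,0,0.03,0,0,0,-1],
    [0,0,0.03,0,0,0,-1],
    [0,0,0.02,0,0,0,-1],
    [0,0,0.009,0,0,0,-1],
    [0,0,0,0,0,0,-1],
    [0,0,0,0,0,0,-0.7],
    [0,0,0,0,0,0,-0.5],
    [0,0,0,0,0,0,-0.3],
    [0,0,0,0,0,0,-0.2],
    [0,0,0,0,0,0,-0.1],
    [0,0,0,0,0,0,0],
    [0,0,0,0,0,0,0.5],
    [0,0,0,0,0,0,1],
    [0,0,0,0,0,0,1],
    [0,0,0,0,0,0,1],
    [0,0,0,0,0,0,1],
  ],
  grip_force=15,
)

```text
time: 17.0
position: [0.4075, -0.242, 0.0208]
tool_rot: [0.0, 1.0, 0.0, 0.0]
ft_force: [-0.5, -0.1, 6.4]
opening: 0.529
gripper_force: 15.0
```

send_rows(
  series=[
    [0,0,-0.01,0,0,0,1],
    [0,0,-0.015,0,0,0,1],
    [0,0,-0.025,0,0,0,1],
    [0,0,-0.025,0,0,0,1],
    [0,0,-0.025,0,0,0,1],
    [0.01,-0.015,0,0,0,0,1],
    [0.019,-0.029,0,0,0,0,1],
    [0.019,-0.029,0,0,0,0,1],
    [0.019,-0.029,0,0,0,0,1],
    [0.019,-0.029,0,0,0,0,1],
    [0.019,-0.029,0,0,0,0,1],
    [0.019,-0.029,0,0,0,0,1],
    [0.019,-0.029,0,0,0,0,1],
    [0.019,-0.029,0,0,0,0,1],
    [0.019,-0.029,0,0,0,0,1],
    [0.019,-0.029,0,0,0,0,1],
    [0.019,-0.029,0,0,0,0,1],
    [0.011,-0.019,0,0,0,0,1],
    [0,0,0,0,0,0,1],
    [0,0,0,0,0,0,1],
  ],
)

```text
time: 18.67
position: [0.6364, 0.1131, 0.1202]
tool_rot: [-0.0, 1.0, 0.002, -0.001]
ft_force: [-0.7, -1.0, -2.1]
opening: 0.533
gripper_force: 15.0
```

send_rows(
  series=[
    [0,0,0,0,0,0,1],
    [0,0,0,0,0,0,1],
    [0,0,0,0,0,0,1],
  ],
)

```text
time: 18.92
position: [0.6365, 0.1096, 0.1205]
tool_rot: [0.0, 1.0, -0.0, -0.0]
ft_force: [0.3, -0.6, -2.3]
opening: 0.527
gripper_force: 15.0
```

send_rows(
  series=[
    [0.0015,-0.001,0.01,0,0,0,1],
    [0,0,0.02,0,0,0,1],
    [0,0,0.02,0,0,0,1],
    [0,0,0.02,0,0,0,1],
    [0,0,0.015,0,0,0,1],
    [0,0,0.008,0,0,0,1],
    [0,0,0.004,0,0,0,1],
    [0,0,0.002,0,0,0,1],
    [0,0,0.001,0,0,0,1],
    [0,0,0,0,0,0,1],
    [0,0,0,0,0,0,1],
  ],
)

```text
time: 19.83
position: [0.639, 0.1127, 0.0212]
tool_rot: [-0.0, 1.0, 0.001, 0.001]
ft_force: [0.6, -0.1, -1.1]
opening: 0.53
gripper_force: 15.0
```

send_rows(
  series=[
    [0,0,0.0008,0,0,0,1],
    [0,0,0,0,0,0,1],
    [0,0,0,0,0,0,0],
    [0,0,0,0,0,0,-0.2],
    [0,0,0,0,0,0,-0.5],
    [0,0,0,0,0,0,-1],
    [0,0,0,0,0,0,-1],
    [0,0,0,0,0,0,-1],
    [0,0,-0.02,0,0,0,-1],
    [0,0,-0.04,0,0,0,-1],
    [0,0,-0.04,0,0,0,-1],
    [0,0,-0.04,0,0,0,-1],
    [-0.003,0.026,0,0,0,0,-1],
    [-0.004,0.04,0,0,0,0,-1],
    [-0.004,0.04,0,0,0,0,-1],
    [-0.004,0.04,0,0,0,0,-1],
    [-0.004,0.04,0,0,0,0,-1],
    [-0.003,0.04,0,0,0,0,-1],
    [-0.001,0.02,0,0,0,0,-1],
    [0,0,0,0,0,0,-1],
  ],
)

```text
time: 21.5
position: [0.6143, -0.1417, 0.1595]
tool_rot: [0.002, 1.0, -0.004, -0.0]
ft_force: [-0.0, -0.9, -0.6]
opening: 1.005
gripper_force: 0.0
```

send_rows(
  series=[
    [0,0,0,0,0,0,-1],
    [0,0,0,0,0,0,-1],
    [0,0,0,0,0,0,-1],
  ],
)

```text
time: 21.75
position: [0.616, -0.1312, 0.1596]
tool_rot: [-0.001, 1.0, 0.002, 0.0]
ft_force: [0.1, 0.5, -0.1]
opening: 1.003
gripper_force: 0.0
```

```bash
python3 - <<'E'
from wr import *
wrist("w10",hue)
c=bot.camera("side");cv2.imwrite("pics/s10.png",c["pixels"][100:320,130:420])
W=world(c)
q=cmask(c,"yellow")&(W[...,2]>.05)&(W[...,2]<.09)&(W[...,0]>.6)&(abs(W[...,1]-.11)<.05);print(q.sum(),np.median(W[q],0))
E
```

```text
pos [ 0.616  -0.1312  0.1596] open 1.003
red 765 [261. 195.] [ 0.6176 -0.1352  0.072 ] [ 0.6175 -0.1352  0.0716]
89 [0.63903783 0.11410104 0.0710548 ]
```

View pics/s10.png

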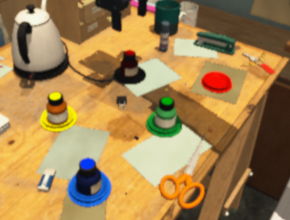

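The yellow ink is upright in the yellow stand (58,110 in the crop) and the red stand is empty (216,82). Next is the red ink on the coaster.

send_rows(
  series=[
    [0,0.0015,0.02,0,0,0,-1],
    [0,0,0.03,0,0,0,-1],
    [0,0,0.03,0,0,0,-1],
    [0,0,0.03,0,0,0,-1],
    [0,0,0.02,0,0,0,-1],
    [0,0,0.01,0,0,0,-1],
    [0,0,0,0,0,0,-1],
    [0,0,0,0,0,0,-0.7],
    [0,0,0,0,0,0,-0.5],
    [0,0,0,0,0,0,-0.3],
    [0,0,0,0,0,0,-0.2],
    [0,0,0,0,0,0,-0.1],
    [0,0,0,0,0,0,0],
    [0,0,0,0,0,0,0.5],
    [0,0,0,0,0,0,1],
    [0,0,0,0,0,0,1],
    [0,0,0,0,0,0,1],
    [0,0,0,0,0,0,1],
  ],
  grip_force=15,
)

```text
time: 23.35
position: [0.616, -0.135, 0.0201]
tool_rot: [0.0, 1.0, 0.001, 0.0]
ft_force: [-0.4, 0.3, 5.8]
opening: 0.531
gripper_force: 15.0
```

send_rows(
  series=[
    [0,0,-0.01,0,0,0,1],
    [0,0,-0.015,0,0,0,1],
    [0,0,-0.02,0,0,0,1],
    [0,0,-0.02,0,0,0,1],
    [0,0,-0.02,0,0,0,1],
    [0,0,-0.015,0,0,0,1],
    [-0.0105,0.005,0,0,0,0,1],
    [-0.021,0.011,0,0,0,0,1],
    [-0.021,0.011,0,0,0,0,1],
    [-0.021,0.011,0,0,0,0,1],
    [-0.021,0.011,0,0,0,0,1],
    [-0.021,0.011,0,0,0,0,1],
    [-0.021,0.011,0,0,0,0,1],
    [-0.021,0.011,0,0,0,0,1],
    [-0.021,0.011,0,0,0,0,1],
    [-0.021,0.011,0,0,0,0,1],
    [-0.009,0.003,0,0,0,0,1],
    [0,0,0,0,0,0,1],
    [0,0,0,0,0,0,1],
    [0,0,0,0,0,0,1],
  ],
)

```text
time: 25.02
position: [0.4091, -0.2416, 0.1202]
tool_rot: [0.0, 1.0, 0.001, 0.001]
ft_force: [0.7, -0.5, -1.6]
opening: 0.526
gripper_force: 15.0
```

send_rows(
  series=[
    [0,0,0.01,0,0,0,1],
    [0,0,0.02,0,0,0,1],
    [0,0,0.02,0,0,0,1],
    [0,0,0.02,0,0,0,1],
    [0,0,0.01,0,0,0,1],
    [0,0,0,0,0,0,1],
    [0,0,0,0,0,0,1],
  ],
)

```text
time: 25.6
position: [0.4076, -0.2417, 0.0392]
tool_rot: [-0.0, 1.0, 0.001, -0.0]
ft_force: [-0.8, 0.0, -0.7]
opening: 0.532
gripper_force: 15.0
```

send_rows(
  series=[
    [0,0,0.008,0,0,0,1],
    [0,0,0.006,0,0,0,1],
    [0,0,0.002,0,0,0,1],
    [0,0,0.0012,0,0,0,1],
    [0,0,0,0,0,0,1],
    [0,0,0,0,0,0,1],
  ],
)

```text
time: 26.1
position: [0.4074, -0.2423, 0.0226]
tool_rot: [0.0, 1.0, 0.001, 0.0]
ft_force: [-0.8, 0.6, -0.3]
opening: 0.528
gripper_force: 15.0
```

send_rows(
  series=[
    [0,0,0.001,0,0,0,1],
    [0,0,0.0006,0,0,0,1],
    [0,0,0,0,0,0,1],
    [0,0,0,0,0,0,0],
    [0,0,0,0,0,0,-0.2],
    [0,0,0,0,0,0,-0.5],
    [0,0,0,0,0,0,-1],
    [0,0,0,0,0,0,-1],
    [0,0,0,0,0,0,-1],
    [0,0,-0.02,0,0,0,-1],
    [0,0,-0.04,0,0,0,-1],
    [0,0,-0.04,0,0,0,-1],
    [0,0,-0.04,0,0,0,-1],
    [0,0,-0.03,0,0,0,-1],
    [0,0.03,0,0,0,0,-1],
    [0,0.03,0,0,0,0,-1],
    [0,0.03,0,0,0,0,-1],
    [0,0,0,0,0,0,-1],
    [0,0,0,0,0,0,-1],
    [0,0,0,0,0,0,-1],
  ],
)

```text
time: 27.77
position: [0.4073, -0.3314, 0.1905]
tool_rot: [-0.0, 1.0, 0.001, -0.0]
ft_force: [0.9, 0.9, 0.3]
opening: 1.003
gripper_force: 0.0
```

```bash
python3 - <<'E'
from wr import *
c=bot.camera("side");cv2.imwrite("pics/s11.png",cv2.resize(c["pixels"][120:320,140:400],None,fx=2,fy=2))
W=world(c)
for k in hue:
    q=cmask(c,k)&(W[...,2]>.058)&(W[...,2]<.09)&(W[...,0]<.68)&(abs(W[...,1])<.28);print(k,q.sum(),np.median(W[q],0).round(4))
E
```

```text
red 36 [ 0.4094 -0.2406  0.0702]
yellow 93 [0.639  0.1136 0.0708]
green 70 [ 0.4333 -0.0215  0.0706]
blue 133 [0.4532 0.2146 0.0709]
```

View pics/s11.png

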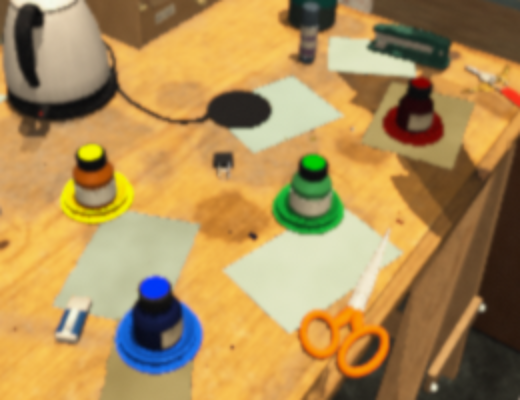

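All four inks stand upright in their own stands: yellow (95,180), green (310,190), blue (158,320), red (415,110). Cap heights all match a seated bottle, and the glue stick is still standing where it was.

```bash
python3 -c "
from rig import bot
print(bot.job_done())"
```

```text
the job is handed in; nothing more can be done
None
```

All four inks are upright and seated in their own coloured stands, the glue stick was left where it was, and I handed the job in at about 28 s of robot time.

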